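# Set the polisher's speed dial and press start

## Robot

A 6-joint arm with a two-finger parallel gripper is mounted at the origin on a cart in front of the work surface, level with it; the furniture and walls round the work are solid. World frame = base frame: x ahead of the robot, y to its left, z up, the work surface at z = 0. Lengths are in mm, angles in rad, forces in N, time in s.
With the tool pointing down it reaches from about 350 to 875 mm from the base axis. Payload 4.2 kg.
Tool frame: the origin (TCP) lies at the very end of the fingers, on their centre line; the grasp point (between the pads) lies 19 mm behind it; z points along the fingers, y is the line along which they close (so a half turn about z gives the same grasp; the last joint's range is limited). The gripper opens to 85 mm and grips with 20 to 120 N. Pads are 22 mm wide; open, the fingers measure 114 mm over their backs; the gripper's body (76 mm by 85 mm) begins 54 mm behind the grasp point. The pads swing forward as they close: fully open they stand 13 mm farther back than shut.
Start: joints at [1.524, 0.385, 0.008, 0, -1.194, -0.259], TCP at [188.128, 595.993, 231.312] pointing down, gripper open.
Joint ranges: [-3.14, 3.14], [-1.21, 2.06], [-1.07, 1.41], [-3.16, 2.05], [-2.99, -0.16], [-3.1, 3.1]. Speed limits (rad/s): [2.79, 2.79, 3.14, 3.14, 3.14, 3.14].

## Interface

Orientations are given as [roll, pitch, yaw] about the fixed x, y, z axes, in that order (R = Rz(yaw) Ry(pitch) Rx(roll)).
In Python, from cell import manip, read_camera, camera_info, workorder, finder gives the robot as it stands.
- The arm moves only by the tool jog_arm, never from a script. Its argument "increments" is one flat list of numbers, 5 for each row, row after row: the finger opening in cm, from 0 to 8.54, then the shift along the tool's x, y, z in cm, then the turn about the tool's z in degrees. A call has 1 to 20 rows; each row shifts and turns the commanded pose from where the row before left it, along the tool's axes as they then stand; what a row does not reach is not made up. A row lasts 1/8 s, in which the tool goes at most 62.5 mm and 10.7 degrees, less where a joint would pass 70% of its speed; a pose out of reach is approached as far as the arm can. A call is refused whole if a number of a shift passes 6.25 or a number of a turn 10.7, either way. A call with a gripper value outside its range is refused whole. The fingers move at their own pace and stop on an object; "newtons" is the grip in N (left out, the last holds). Time passes only in rows, so rows that do not move let the fingers close. It gives the time, the measured TCP pose, the force, the opening and the grip force at its end, in the units of the state.
- manip.read_state(): the state, without advancing time (a new reading comes with each control period).
- read_camera(name): name is "scene" or "top" or "wrist"; returns (picture, depth): 420x560x3 uint8, red, green, blue; 420x560 float32, mm along the optical axis (not along the pixel's ray), 0 where there is no reading.
- camera_info(name): a dict with "K" (3x3 intrinsics, pixels), "R" (3x3) and "t" (3): a world point X has camera coordinates R X + t. Camera axes: x right, y down, z forward; pixel columns grow to the right and rows downward; lengths in mm; the calibration is good to about 2 mm. A picture is of the moment at which its call begins: read the wrist's pose just before it. camera_info takes no time and is no camera call; for the wrist camera it gives the pose at the moment of the call.
- workorder.job_done(): hands the job in; it is judged then, once.
Trained networks look in the newest picture that a camera, given by its name, has taken for a name from the list of things; names that differ only in an ending like _2 or _b are one class to them, and where a whole thing is asked for, a point or a joint stands for the part that bears it (a point fixed in the world has none). Each returns a list of dicts, best first, with "conf" (0 to 1); they miss things now and then, are a little off and sometimes report something else, mostly with a low value. They report only what shows in the picture. A call takes as long as a camera call.
- finder.outline_of(target, camera): "pixels" (420x560 bool, what is visible of it) and "centre" ([column, row] in pixels, amid what is visible of it).
- finder.spot_point(target, camera): "centre" ([column, row] in pixels: a listed point, or the origin of a listed thing).
The state is a dict: "clock": time; "q": joint angles; "dq": joint speeds; "tau": joint torques, N m; "tool_pos": TCP position; "tcp_rot": TCP orientation; "force": force on the tool from outside, world axes, zero at the start; "ft_torque": the same for the moment, N m; "opening": opening from 0.0 (shut) to 1.0 (fully open); "gripper_force": force on a finger pad.
Only numpy, scipy, OpenCV 4.12 (cv2) and the standard library are available. Lean on these libraries where they do the work, as an engineer would, in place of code of your own. Each camera call takes 0.05 s, during which the arm holds its last target. There are 200 camera calls.

## Task

With a fingertip, turn the big knurled dial on the polishing machine's control box until it clicks in with its pointer at the longest of the five bars, then press the round start key beside it all the way down and let it come up. Only touch and push: leave the box and everything else on the desk standing where it is, and do not press the key before the dial is set.

Things in the scene. Friction and masses are not known exactly. Their poses are not given: they have to be found in the camera images.
- speed_box: control box of the polishing machine: grey, 170 (x) x 250 (y) x 52 (z) mm, 3 kg, loose on rubber feet on the desk. Origin at the centre of its underside, z up; its front (towards the robot) is -x. The dial's axis stands at (-25, 50) mm, the start key's at (-25, -85) mm.
- dial (a joint): dial angle, rad; grows clockwise seen from above. 0: pointer at the shortest bar, 2.094: at the longest. It clicks into a detent every 30 degrees (0.5236); turning it between clicks takes up to 0.1 N m, and let go past half way it springs into the nearer one. It starts one to three clicks short of the longest bar and can turn on past it (to 3.7).
- dial_top (a point): centre of the dial's top face, on its upright axis, 75 mm above the desk. Flat black disc 96 mm across (too wide to span), 16 mm high, knurled side, flat aluminium top 76 mm across. It floats on a spring and gives up to 6 mm straight down (3 N at first, 10 N at the bottom); a finger pressed on the top off the axis and led round in an arc turns it by friction.
- dial_pointer (a point): outer end of the pointer line on the dial's top, 37 mm from the axis
- longest_bar (a point): middle of the longest bar, on the box's top. Five raised white bars lie radially round the dial's far side, from 56 mm off its axis outward, 30 degrees apart, growing clockwise from 10 mm long (60 degrees left of the box's +x) to 30 mm long (60 degrees right of it). This point is 71 mm from the axis.
- start_key (a joint): how far the start key is pressed, m: 0 up, 0.006 fully down (about 5 N there); springs back
- start_key_top (a point): centre of the top of the start key, a round grey button 30 mm across in a black collar, to the right of the dial; it goes straight down 6 mm
- polish_tin_0: round shoe-polish tin, 68 mm across, 22 high, lying left of the box; loose, origin at the centre of its underside; not to be disturbed
- rubber_stamp: wooden-handled rubber stamp, 27x48x69 mm, standing right of the box, beside the key; loose, origin at the centre of its underside; not to be disturbed
- thread_spool_1: thread spool, 32 mm across, 50 high, standing behind the box; loose, origin at the centre of its underside; not to be disturbed
- tape_measure: tape measure, 58x69x29 mm, on the desk to the right; loose, origin at the centre of its underside; not to be disturbed
- glue_tin: glue tin with a screw cap, 62 mm across, 84 high, on the desk to the left; loose, origin at the centre of its underside; not to be disturbed
- small_bowl: small turned bowl, 96 mm across, 46 high, on the desk to the left; loose, origin at the centre of its underside; not to be disturbed
- heel_block_0: rubber heel, 56x54x12 mm, on the desk to the right; loose, origin at the centre of its underside; not to be disturbed

How it is judged (in metres and radians):
On the way, in this order (a step that is already met when the one before it is completed fails the run):
1. the dial is at the longest bar (value of joint dial between 1.964 and 2.224 rad), for 0.2 s.
2. the start key is pressed down with the dial there (all of step 1 and value of joint start_key above 0.0042 m), for 0.06 s.
At the end, for the whole second after the job is handed in: The dial rests in the detent at the longest bar (2.094 rad within 0.08), the start key has been pressed at least 4.2 mm after that and is up again, the box stands within 15 mm of where it was and level, and every bystander within 20 mm of where it was (value of joint dial between 2.014 and 2.174 rad and value of joint start_key below 0.0015 m and distance of speed_box from where it was at the start of the episode below 0.015 m and angle between speed_box's own z axis and vertical below 0.03 rad and distance of each of polish_tin_0, rubber_stamp, thread_spool_1, tape_measure, glue_tin, small_bowl, heel_block_0 from where it was at the start of the episode below 0.02 m); the robot touches nothing.
It fails at once if the start key is pressed while the dial is not at the longest bar (value of joint start_key above 0.003 m and not (value of joint dial between 1.894 and 2.294 rad)).
It fails at once if the control box is shoved, tipped or lifted (distance of speed_box from where it was at the start of the episode above 0.02 m or angle between speed_box's own z axis and vertical above 0.06 rad or height (world z) of speed_box above 0.006 m).
It fails at once if a bystander is picked up, knocked over or shoved (distance of any of polish_tin_0, rubber_stamp, thread_spool_1, tape_measure, glue_tin, small_bowl, heel_block_0 from where it was at the start of the episode above 0.03 m or angle between any of polish_tin_0, rubber_stamp, thread_spool_1, tape_measure, glue_tin, small_bowl, heel_block_0's own z axis and vertical above 0.35 rad).
It also fails if it takes over 42 s, if anything falls off the work surface, if the arm or the gripper's body presses on something with over 40 N, if the wrist force passes 120 N, or if a joint passes its speed limit or range.

## Working session

There is one attempt and no reset: what is moved stays moved. The work goes in short steps, Python scripts to look and compute and a tool call to move; the robot and the scene stay as the last step left them, time stands still between calls to the robot, and variables do not carry over. Pictures are saved under pics/ and viewed, at most 10 in all, crops included, and the job is handed in when it is done.

Besides the shell and the picture viewer there is one more tool, called after ">>>" as name(argument=value, ...) on one line, values as JSON. jog_arm: Moves the arm, as the interface text tells. Its arguments: {"type":"object","properties":{"increments":{"type":"array","items":{"type":"number"}},"newtons":{"type":"number"}},"required":["increments"]}

```bash
mkdir -p pics; cat > h.py <<'E'
import numpy as np, cv2
from cell import manip, read_camera, camera_info, workorder, finder
def ray(cam,px,z):
    c=camera_info(cam);K,R,t=[np.array(c[k],float) for k in "KRt"]
    d=R.T@np.linalg.inv(K)@np.array([px[0],px[1],1.]);o=-R.T@t
    return o+d*(z-o[2])/d[2]
E
python3 - <<'E'
from h import *
ims=[]
for c in ("top","scene"):
    im,d=read_camera(c); cv2.imwrite(f"pics/{c}0.png",im[:,:,::-1])
    for n,z in (("dial_top",75),("dial_pointer",75),("longest_bar",53),("start_key_top",60),("speed_box",0),("rubber_stamp",0),("thread_spool_1",0)):
        for r in finder.spot_point(n,c)[:2]:
            u,v=np.array(r["centre"]).round().astype(int)
            print(c,n,round(r["conf"],2),np.round(r["centre"],1),ray(c,r["centre"],z).round(1), d[v,u] if 0<=v<420 and 0<=u<560 else None)
s=manip.read_state(); print(s)
E
```

```text
top dial_top 0.75 [261.2 223.2] [530.  131.6  75. ] 1286.2567
top dial_top 0.18 [279.  219.2] [542.8  77.6  75. ] 1308.6902
top dial_pointer 0.98 [260.3 211.6] [565.4 134.9  75. ] 1291.1912
top dial_pointer 0.28 [306.2 227.6] [518.1  -5.4  75. ] 1285.6475
top longest_bar 0.67 [280.6 216.1] [554.1  73.1  53. ] 1306.0503
top longest_bar 0.57 [401.  248.2] [ 459.  -298.5   53. ] 1321.8661
top start_key_top 0.71 [158.5 256.4] [426.1 444.4  60. ] 1345.3381
top start_key_top 0.54 [170.3 190.3] [630.2 416.1  60. ] 1283.5481
top speed_box 0.57 [277.4 216.6] [556.7  84.    0. ] 1316.3451
top rubber_stamp 0.46 [334.3 236.6] [494.3 -99.5   0. ] 1286.1002
top thread_spool_1 0.64 [275.7 185. ] [659.6  90.8   0. ] 1320.0032
scene dial_top 0.9 [245.1 212.1] [518.5 135.   75. ] 1711.273
scene dial_top 0.7 [231.4 199.2] [548.4 210.6  75. ] 1835.35
scene dial_pointer 0.86 [250.5 204.8] [558.2 139.   75. ] 1735.956
scene longest_bar 0.66 [268.8 222.5] [536.   52.9  53. ] 0.0
scene start_key_top 0.42 [282.1 229.3] [525.2  -4.5  60. ] 1653.2313
scene speed_box 0.75 [263.6 227.5] [551.6  83.6   0. ] 1688.
[... 199 characters left out ...]
757.9839
{'clock': 0.8, 'q': array([ 1.52360636e+00,  3.84656695e-01,  7.89166798e-03, -4.87865136e-05,
       -1.19400992e+00, -2.58615567e-01]), 'dq': array([ 1.01153476e-03, -6.05011465e-05,  1.10640578e-03, -9.52656921e-04,
        6.67993310e-05, -5.65890082e-05]), 'tau': array([ 4.00351591e-04, -3.92027414e+01,  1.88608181e+01,  4.19073835e+00,
       -2.39180281e-04,  3.03682306e-06]), 'tool_pos': array([188.10983278, 595.9817878 , 231.32772411]), 'tcp_rot': array([-3.14158359e+00,  4.93223868e-05, -3.05823488e-01]), 'force': array([ 0.44669424,  0.37546042, -0.2109503 ]), 'ft_torque': array([-0.00344795,  0.00244212,  0.01707861]), 'gripper_force': 0.0, 'opening': 1.0014503694167278}
```

View pics/top0.png

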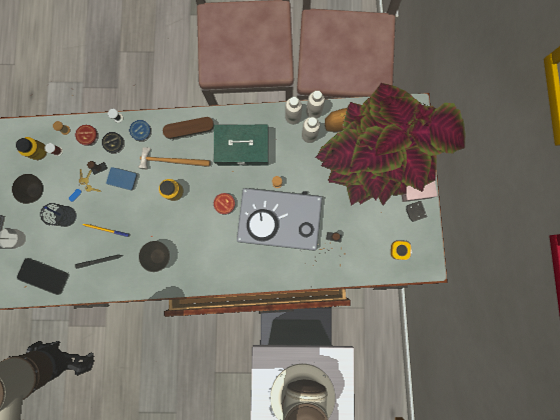

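View pics/scene0.png

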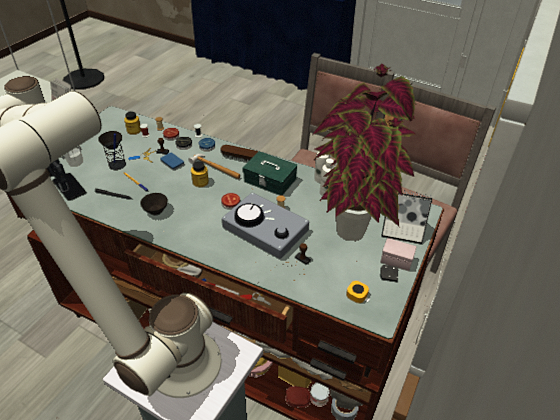

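The top view shows the box around (280,217), the dial at (262,224), the key at (306,229) and the stamp at (334,237). I'll move the wrist camera over it with the fingers shut.

>>> jog_arm(increments=[0,3.8,3.6,-0.7,0,0,3.8,3.6,-0.7,0,0,3.8,3.6,-0.7,0,0,3.8,3.6,-0.7,0,0,3.8,3.6,-0.7,0,0,3.8,3.6,-0.7,0,0,3.8,3.6,-0.7,0,0,3.8,3.6,-0.7,0,0,3.8,3.6,-0.7,0,0,3.8,3.6,-0.7,0,0,3.8,3.6,-0.7,0,0,0,0,0,0,0,0,0,0,0])

```text
clock: 2.42
tool_pos: [467.4, 92.4, 308.2]
tcp_rot: [-3.141, 0.0, -0.307]
force: [0.8, -0.3, 0.6]
opening: 0.001
gripper_force: 0.0
```

```bash
cat > look.py <<'E'
from h import *
import sys
s=manip.read_state(); print(s["clock"],s["tool_pos"].round(1),s["tcp_rot"].round(3),s["force"].round(1))
im,d=read_camera("wrist"); cv2.imwrite(f"pics/{sys.argv[1]}.png",im[:,:,::-1])
c=camera_info("wrist");K,R,t=[np.array(c[k],float) for k in "KRt"];
print("cam",(-R.T@t).round(1))
for n,z in (("dial_top",75),("dial_pointer",75),("longest_bar",53),("start_key_top",60),("rubber_stamp",0)):
    for r in finder.spot_point(n,"wrist")[:2]:
        u,v=np.array(r["centre"]).round().astype(int)
        X=None
        if 0<=v<420 and 0<=u<560:
            X=(R.T@(np.linalg.inv(K)@np.array([u,v,1.])*d[v,u]-t)).round(1)
        print(n,round(r["conf"],2),np.round(r["centre"],1),ray("wrist",r["centre"],z).round(1),"depth:",X)
E
python3 look.py w1
```

```text
2.425 [467.4  92.4 308.2] [-3.141  0.    -0.307] [ 0.8 -0.3  0.6]
cam [542.5  69.9 450.7]
dial_top 0.87 [231.5 125.3] [528.4 127.8  75. ] depth: [528.6 127.1  73.8]
longest_bar 0.78 [276.7  76. ] [560.8  69.4  53. ] depth: [560.9  68.4  49.7]
longest_bar 0.3 [ 36.4 269. ] [436.7 419.4  53. ] depth: [425.  460.3   6.4]
start_key_top 0.66 [357.6  98. ] [514.7  -4.6  60. ] depth: [515.4  -2.9  73.4]
rubber_stamp 0.55 [427.7  89. ] [495.4 -98.6   0. ] depth: [497.8 -89.3  26.8]
```

View pics/w1.png

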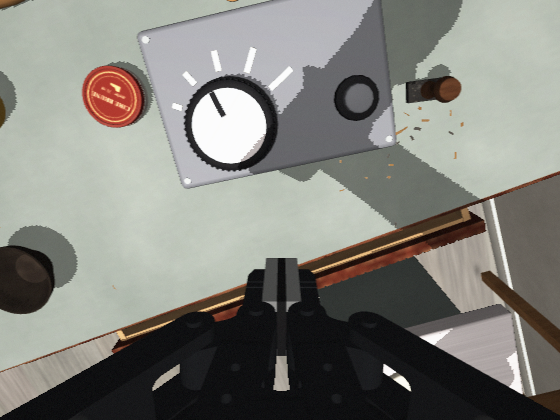

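The wrist view shows the dial centre at about (231,123), pointer tip at (210,94), the longest bar at (280,77), and the key at (358,98). The stamp is to the key's right. Next I'll get the angles.

```bash
python3 - <<'E'
from h import *
im,d=read_camera("wrist")
g=im.min(axis=2)
c=camera_info("wrist");K,R,t=[np.array(c[k],float) for k in "KRt"]
P=lambda u,v:R.T@(np.linalg.inv(K)@np.array([u,v,1.])*d[v,u]-t)
# dial top & white bars
H=np.array([[P(u,v) for u in range(120,420)] for v in range(20,200)])
m=(g[20:200,120:420]>215).astype(np.uint8)
n,l,st,ce=cv2.connectedComponentsWithStats(m)
for i in range(1,n):
    if st[i,4]>25:
        z=np.median(H[l==i][:,2]); p=ray("wrist",ce[i]+[120,20],z)
        print(ce[i]+[120,20],st[i,4],p.round(1))
for n in("dial","start_key","speed_box"):
    for r in finder.outline_of(n,"wrist")[:1]:
        q=r["pixels"]; vs,us=np.nonzero(q); X=np.array([P(u,v) for u,v in zip(us,vs)])
        print(n,r["conf"],r["centre"],len(us),np.percentile(X[:,2],[5,50,95]).round(1))
        zt=np.percentile(X[:,2],60); T=X[abs(X[:,2]-zt)<4]
        if n!="speed_box":
            (a,rad)=cv2.minEnclosingCircle(T[:,:2].astype(np.float32)); print(a,rad,T.mean(0))
        else: print(cv2.minAreaRect(T[:,:2].astype(np.float32)))
for n,tip in (("tip",(210,93)),("dial",(231.5,123)),("key",(358,98))): print(n,ray("wrist",tip,75).round(1))
for v in (98,): print([P(u,v)[2].round(1) for u in range(330,386,4)])
E
```

```text
[146.    38.35] 40 [635.  184.8  52.4]
[250.68823529  59.31176471] 170 [584.5  89.9  52.4]
[216.85074627  59.73880597] 134 [594.6 123.3  52.4]
[281.39247312  77.73655914] 186 [557.9  65.   52.5]
[190.07446809  77.4787234 ] 94 [586.8 156.1  52.3]
[229.07304476 124.6635514 ] 4066 [530.  130.   75.3]
[177.59322034 105.6779661 ] 59 [564.4 179.4  52.3]
[389.5 138.5] 30 [462.3 -29.5  52.8]
[187.51724138 180.10344828] 29 [485.3 199.9  52.4]
dial 0.76 [231.7, 124.4] 6677 [72.7 75.1 76.5]
(528.710205078125, 129.3616180419922) 47.404685974121094 [529.95987271 128.64494976  75.02026886]
start_key 0.72 [360.0, 97.8] 723 [69.7 73.7 75.1]
(515.141357421875, -4.34329080581665) 14.65673542022705 [515.5224207   -4.13078212  73.69414651]
speed_box 0.56 [271.2, 86.0] 37879 [50.3 52.2 75.6]
((548.4276733398438, 77.19364929199219), (247.92189025878906, 168.2684783935547), 84.27627563476562)
tip [565.  137.2  75. ]
dial [531.  126.7  75. ]
key [515.8  -2.7  75. ]
[np.float64(53.0), np.float64(51.0), np.float64(64.8), np.float64(63.7), np.float64(73.9), np.float64(74.2), np.float64(73.0), np.float64(74.6), np.float64(74.5), np.float64(74.5), np.float64(74.9), np.float64(72.5), np.float64(65.6), np.float64(51.3)]
```

```bash
cat > ptr.py <<'E'
from h import *
import sys
def ptr(C=(529.3,129.0)):
    im,d=read_camera("wrist"); c=camera_info("wrist");K,R,t=[np.array(c[k],float) for k in "KRt"]
    xs,ys=np.meshgrid(np.arange(-50,50.5,.5),np.arange(-50,50.5,.5),indexing="ij")
    X=np.stack([C[0]+xs,C[1]+ys,np.full_like(xs,75)],-1)@R.T+t; p=X@K.T; p=(p[...,:2]/p[...,2:]).astype(np.float32)
    w=cv2.remap(im,p[...,0],p[...,1],cv2.INTER_LINEAR)
    g=w.max(axis=2); r=np.hypot(xs,ys); disc=r<34
    br=(g>150)&(r<46)
    (a,rad)=cv2.minEnclosingCircle(np.argwhere(cv2.morphologyEx(br.astype(np.uint8),cv2.MORPH_OPEN,np.ones((5,5)))).astype(np.float32))
    cc=np.array(a)*.5-50; print("disc centre",cc+C,rad*.5)
    rr=np.hypot(xs-cc[0],ys-cc[1]); m=(g<110)&(rr<34)
    b=np.degrees(np.arctan2(ys-cc[1],xs-cc[0]))[m]; print("bearing",np.median(b),b.std(),m.sum(),"radii",rr[m].min(),rr[m].max())
    return w
w=ptr()
cv2.imwrite(f"pics/{sys.argv[1]}.png",cv2.resize(w[::-1,::-1,::-1],None,fx=2,fy=2)) # rows: x up, cols: y left
E
python3 ptr.py p1
```

```text
disc centre [528.79376297 130.04222488] 38.383888244628906
bearing 8.215586885546488 3.89671922955357 422 radii 11.765804227161142 33.94783099299531
```

View pics/p1.png

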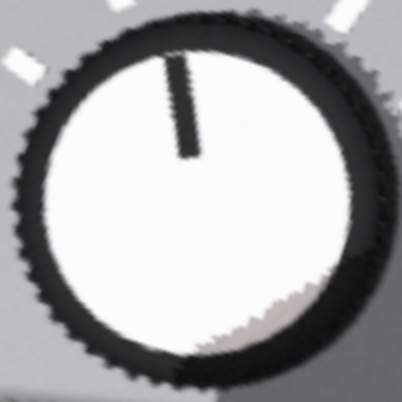

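The pointer is at a bearing of about +7.5° and the longest bar at −66°, so the dial needs about 74° clockwise. I'll put the shut fingertip 26 mm from the axis on the near side.

>>> jog_arm(increments=[0,0.43,-1.08,4.5,0,0,0.43,-1.08,4.5,0,0,0.43,-1.08,4.5,0,0,0.43,-1.08,4.5,0,0,0.43,-1.09,4.5,0,0,0,0,0.4,0,0,0,0,0.2,0,0,0,0,0.2,0,0,0,0,0.2,0,0,0,0,0.2,0,0,0,0,0,0])

```text
clock: 4.35
tool_pos: [504.9, 137.9, 72.3]
tcp_rot: [-3.14, -0.002, -0.305]
force: [-0.6, -0.1, 5.4]
opening: -0.001
gripper_force: 2.6
```

>>> jog_arm(increments=[0,0,0,0.2,0,0,0,0,0.2,0,0,0,0,0.1,0,0,0,0,0,0])

```text
clock: 4.85
tool_pos: [505.0, 138.0, 68.8]
tcp_rot: [-3.14, -0.002, -0.305]
force: [-4.6, -0.8, 15.7]
opening: 0.002
gripper_force: 8.0
```

>>> jog_arm(increments=[0,0.014,-0.272,0,6,0,0.014,-0.272,0,6,0,0.014,-0.272,0,6,0,0.014,-0.272,0,6,0,0.014,-0.272,0,6,0,0.014,-0.272,0,6,0,0.014,-0.272,0,6,0,0.014,-0.272,0,6,0,0.014,-0.272,0,6,0,0.014,-0.272,0,6,0,0.014,-0.272,0,6,0,0.014,-0.272,0,6,0,0,0,0,0])

```text
clock: 6.48
tool_pos: [529.7, 153.9, 68.8]
tcp_rot: [-3.141, -0.003, -1.562]
force: [-0.6, -7.6, 14.2]
opening: -0.002
gripper_force: 7.4
```

```bash
python3 ptr.py p2; python3 - <<'E'
from h import *
im,d=read_camera("top"); print([ (r["conf"],ray("top",r["centre"],75).round(1)) for r in finder.spot_point("dial_pointer","top")])
im,d=read_camera("wrist"); cv2.imwrite("pics/w2.png",im[:,:,::-1])
E
```

```text
disc centre [533.11463623 131.13010788] 41.83961868286133
bearing 79.8658290531676 65.63724752732548 3116 radii 10.900375539231922 33.998019821943714
[(0.8, array([540.5,  92.5,  75. ]))]
```

View pics/w2.png

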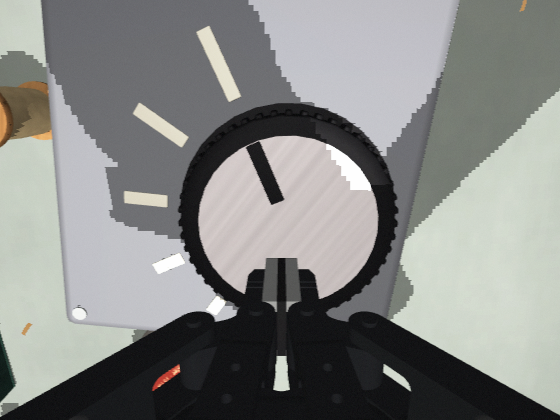

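The wrist view shows the pointer, (277,203)→(252,146), lined up with the longest bar, (235,99)→(203,30). I'll lift straight off, move over the key and check.

>>> jog_arm(increments=[0,0,0,-1,0,0,0,0,-4,0,0,0,0,-4,0,0,4,0.4,0,0,0,4,0.4,0,0,0,4,0.4,0,0,0,3.8,0.4,0,0,0,0,0,0,0])

```text
clock: 7.68
tool_pos: [513.3, -4.1, 155.9]
tcp_rot: [3.14, 0.0, -1.566]
force: [0.3, -0.1, 0.4]
opening: 0.003
gripper_force: 0.0
```

```bash
python3 look.py w3; python3 - <<'E'
from h import *
im,d=read_camera("top"); cv2.imwrite("pics/t3.png",cv2.resize(im[170:270,210:360,::-1],None,fx=5,fy=5,interpolation=cv2.INTER_CUBIC))
print([ (n,ray("top",r["centre"],75).round(1)) for n in("dial_pointer","dial_top","start_key_top") for r in finder.spot_point(n,"top")])
E
```

```text
7.675 [513.3  -4.1 155.9] [ 3.14   0.    -1.566] [ 0.3 -0.1  0.4]
cam [516.  -80.  298.5]
dial_top 0.56 [262.2 381.8] [529.4 133.   75. ] depth: [520.1 -15.8 230.9]
longest_bar 0.72 [225.9 290.2] [558.2  66.8  53. ] depth: [557.7  65.   52.9]
start_key_top 0.8 [278.6 216.6] [517.7   3.8  60. ] depth: [516.8  -2.5  74.2]
rubber_stamp 0.8 [306.3  74.2] [497.1 -93.5   0. ] depth: [500.8 -91.8  67.5]
[('dial_pointer', array([542.8,  78.5,  75. ])), ('dial_pointer', array([536.3,  90.3,  75. ])), ('dial_top', array([530.4, 124.3,  75. ]))]
```

View pics/t3.png

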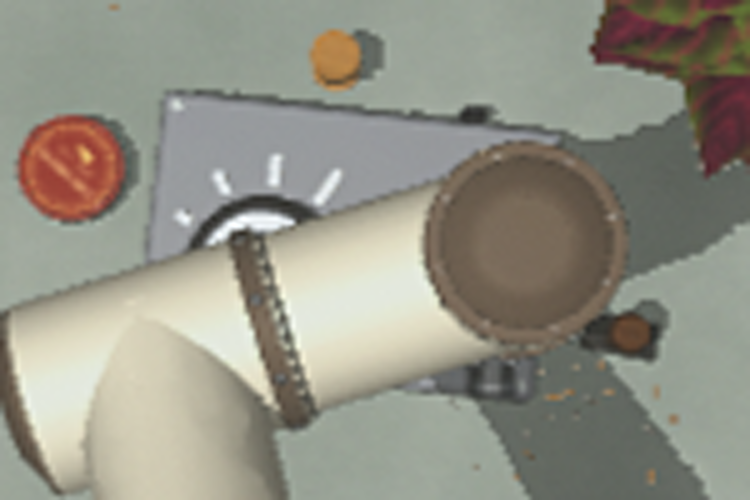

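The top view shows the dial hidden behind the arm, so I'll check the wrist picture.

View pics/w3.png

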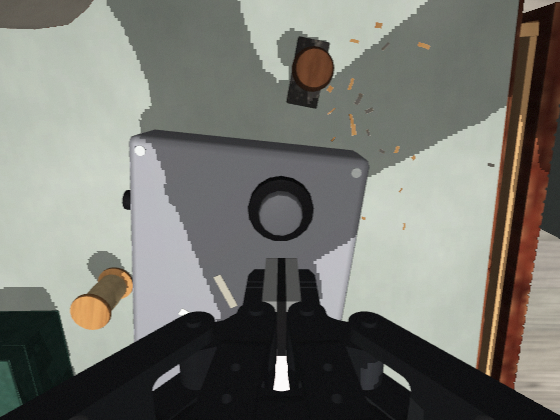

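The key is at (280,215) and the pointer is hidden. There's time to spare, so I'll back off and look at the dial from above before pressing.

>>> jog_arm(increments=[0,-4.2,0,-2,0,0,-4.2,0,-2,0,0,-4.2,0,-2,0,0,-4.2,0,-2,0,0,-4.2,0,-2,0,0,0,0,0,0,0,0,0,0,0])

```text
clock: 9.05
tool_pos: [511.9, 207.5, 255.7]
tcp_rot: [3.14, -0.001, -1.562]
force: [0.4, 0.0, 0.7]
opening: 0.002
gripper_force: 0.0
```

```bash
python3 ptr.py p4; python3 look.py w4
```

```text
disc centre [528.15112    129.28872299] 37.76413345336914
bearing -64.69016713934627 5.077293747334699 551 radii 11.505163454276778 33.93931690310475
9.1 [511.9 207.  255.5] [ 3.140e+00 -1.000e-03 -1.563e+00] [-0.2 -0.2 -0.1]
cam [514.4 129.9 398.1]
dial_top 0.97 [263.1  94.3] [529.5 129.6  75. ] depth: [529.4 129.5  74.8]
dial_pointer 0.96 [246.2  49.1] [543.4  94.   75. ] depth: [543.3  93.9  74. ]
longest_bar 0.58 [230.5  17.2] [558.5  66.3  53. ] depth: [558.6  66.   52.1]
```

View pics/w4.png

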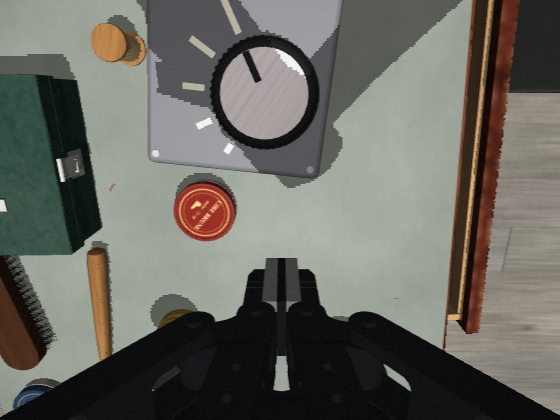

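The pointer at (246,49) lies along the longest bar, at a bearing of about −66°, so the dial has clicked in. Now I'll press the key.

>>> jog_arm(increments=[0,5.3,-0.05,2,0,0,5.3,-0.05,2,0,0,5.3,-0.05,2,0,0,5.2,-0.05,2,0,0,0,0,4.5,0,0,0,0,4.5,0,0,0,0,0,0])

```text
clock: 10.28
tool_pos: [513.7, -4.4, 83.6]
tcp_rot: [3.134, -0.002, -1.564]
force: [0.2, -0.2, 0.9]
opening: 0.001
gripper_force: 0.0
```

>>> jog_arm(increments=[0,0,-0.15,0.5,0,0,0,0,0.4,0,0,0,0,0.3,0,0,0,0,0.3,0,0,0,0,0.2,0,0,0,0,0,0,0,0,0,0,0])

```text
clock: 11.15
tool_pos: [518.3, -3.0, 69.8]
tcp_rot: [-3.14, 0.0, -1.562]
force: [-0.6, 1.6, 4.9]
opening: -0.003
gripper_force: 1.9
```

>>> jog_arm(increments=[0,0,0,0.15,0,0,0,0,0.15,0,0,0,0,0,0])

```text
clock: 11.52
tool_pos: [518.4, -3.0, 67.9]
tcp_rot: [-3.14, -0.0, -1.562]
force: [-3.3, 2.1, 13.8]
opening: -0.001
gripper_force: 6.7
```

The key has bottomed out: 13.8 N at z of about 68, which is 6 mm below its top. I'll let it up and back away.

>>> jog_arm(increments=[0,0,0,-0.5,0,0,0,0,-1,0,0,0,0,-4,0,0,0,0,-5,0,0,-4.2,0,-2,0,0,-4.2,0,-2,0,0,-4.2,0,-2,0,0,-4.2,0,-2,0,0,-2,0,-2,0,0,0,0,0,0,0,0,0,0,0])

```text
clock: 12.9
tool_pos: [515.2, 183.7, 270.0]
tcp_rot: [3.139, -0.001, -1.563]
force: [-0.3, 0.3, 0.0]
opening: 0.003
gripper_force: 0.0
```

```bash
python3 ptr.py p5; python3 look.py w5; python3 - <<'E'
from h import *
im,d=read_camera("wrist");c=camera_info("wrist");K,R,t=[np.array(c[k],float) for k in "KRt"]
for n in("start_key",):
    for r in finder.outline_of(n,"wrist")[:1]:
        vs,us=np.nonzero(r["pixels"]); X=np.array([R.T@(np.linalg.inv(K)@np.array([u,v,1.])*d[v,u]-t) for u,v in zip(us,vs)])
        print(r["conf"],len(us),X.mean(0).round(1),np.percentile(X[:,2],[5,50,95]).round(1))
E
```

```text
disc centre [528.69539337 129.76519012] 37.59290313720703
bearing -65.67916282289156 5.0046408332086045 540 radii 11.464341983875986 33.9933641358886
12.95 [515.3 183.5 269.9] [ 3.139e+00 -1.000e-03 -1.564e+00] [-0.1 -0.5 -0.2]
cam [518.  106.8 412.7]
dial_top 0.65 [270.2 119.6] [527.2 128.6  75. ] depth: [527.1 128.9  74.4]
dial_pointer 0.7 [248.9  83.4] [546.4  97.5  75. ] depth: [545.8  96.9  74. ]
longest_bar 0.84 [236.3  49.8] [559.5  67.8  53. ] depth: [559.2  67.3  51.1]
start_key_top 0.58 [252.5  79.8] [544.6  94.3  60. ] depth: [543.1  94.3  73.4]
0.44 32748 [549.4 106.5  59.1] [50.6 52.3 75.9]
```

```bash
python3 -c "
from h import *
print(workorder.job_done())"
```

```text
the job is handed in; nothing more can be done
None
```

The dial is clicked in at the longest bar (pointer about −66°, matching the bar), the start key was pressed to the bottom once after that and released, and the job is handed in at about 13 s of the 42 s. The key coming back up wasn't seen on camera, the bystanders weren't re-measured afterwards, and the hand-in gave no verdict.

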